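# Open the slide-lid case to the row line and stow the bottle

## Robot

A 6-joint arm with a two-finger parallel gripper is mounted at the origin on the work surface; the furniture and walls round the work are solid. World frame = base frame: x ahead of the robot, y to its left, z up, the work surface at z = 0. Lengths are in m, angles in rad, forces in N, time in s.
With the tool pointing down it reaches from about 0.35 to 0.775 m from the base axis. Payload 7.3 kg.
Tool frame: the origin (TCP) lies on the centre line of the jaws, within the pads' length; the fingertips stand 11 mm ahead of it and the grasp point (between the pads) lies 8 mm behind it; y points along the fingers, z is the direction in which the jaws open and shut, and the axes are right-handed (so a half turn about y gives the same grasp; the last joint's range is limited). The gripper opens to 92 mm and grips with 3 to 60 N. Pads are 19 mm wide; open, the fingers measure 130 mm over their backs; the gripper's body (75 mm by 190 mm) begins 47 mm behind the grasp point.
Start: joints at [1.006, 0.342, 1.524, -0, 1.275, -0.146], TCP at [0.213, 0.48, 0.238] pointing down, gripper open.
Joint ranges: [-2.53, 2.53], [-0.77, 2.02], [0.04, 2.7], [-1, 4.14], [0.28, 2.66], [-3.11, 3.11]. Speed limits (rad/s): [2.57, 2.57, 3.14, 3.14, 3.14, 3.14].

## Interface

Orientations are given as [roll, pitch, yaw] about the fixed x, y, z axes, in that order (R = Rz(yaw) Ry(pitch) Rx(roll)).
In Python, from cell import robot, cams gives the robot as it stands.
- The arm moves only by the tool apply_moves, never from a script. Its argument "plan" is a list of rows, each a list of 7 numbers: the shift along the tool's x, y, z in m, then the turn, a rotation vector about the tool's x, y, z in degrees, then the gripper command: -1 is fully open, 1 is shut, values between are in proportion. A call has exactly 5 rows; each row is the pose to reach, as a shift and turn from the pose commanded when the call began, along the tool's axes at that moment; what a row does not reach only later rows make up. A row lasts 1/8 s, in which the tool goes at most 62.5 mm and 10.7 degrees, less where a joint would pass 70% of its speed; a pose out of reach is approached as far as the arm can. A call with a gripper value outside its range is refused whole. The fingers move at their own pace and stop on an object; "squeeze" is the grip in N (left out, the last holds). Time passes only in rows, so rows that repeat a pose let the fingers close, or fill a call up. It gives the time, the measured TCP pose, the force and the opening at its end, in the units of the state.
- robot.observe(): the state, without advancing time (a new reading comes with each control period).
- cams.read_camera(name): name is "scene" or "top"; returns the picture (480x640x3 uint8, blue, green, red); there is no depth.
- cams.calibration(name): a dict with "fx", "fy", "cx", "cy" (pixels), "extrinsics" (4x4, takes a point from world to camera coordinates). Camera axes: x right, y up, looking along -z (the intrinsics and any distortion apply to the point x, -y, -z); pixel columns grow to the right and rows downward; lengths in m; the calibration is good to about 2 mm. A picture is of the moment at which its call begins. calibration takes no time and is no camera call.
- robot.hand_in(): hands the job in, once; it reports no verdict.
The state is a dict: "time": time; "qpos": joint angles; "qvel": joint speeds; "joint_efforts": joint torques, N m; "tool_pos": TCP position; "tool_rot": TCP orientation; "contact_force": force on the tool from outside, world axes, zero at the start; "torque": the same for the moment, N m; "opening": finger opening in m.
Only numpy, scipy, OpenCV 4.12 (cv2) and the standard library are available. Lean on these libraries where they do the work, as an engineer would, in place of code of your own. Each camera call takes 0.05 s, during which the arm holds its last target. There are 200 camera calls.

## Task

Slide the amber lid of the bottle case open until its front edge meets the first scribed line, so that only the first row of wells is uncovered: it has no knob, so drag it by pressing on its grip strip, but lightly, for the bowed panel cracks under a heavy hand. Then stand the small amber bottle from the bench in the free well of that row and let go, leaving everything else where it stands.

Things in the scene. Friction and masses are not known exactly. Their poses are not given: they have to be found in the camera images.
- bottle_case: grey case, 156 (x) by 164 mm, 88 mm high, fixed. Origin: centre of its underside; +x is the way the lid opens. Three rows of two 36 mm wells, rows at x = -48, 0, +48 mm, columns at y = -32, +32 mm. The first row (x = -48) is by the end wall, whose inner face is at x = -72 and top at z = 88 mm. Side lips 11 mm wide, top at 88 mm, overlap the lid; inside it is 152 mm wide in y
- case_lid (a joint): lid: a thin amber panel in an aluminium frame. It slides in side grooves along case +x with 7.5 N of friction and stays where left; no stop at the line. Value (m): opening; 0 shut on the end wall (nearly so at the start), 0.048 with its front edge on the first line; beyond 0.056 it uncovers the second row's bottles. The front edge (-x end) is at case x = value - 72 mm, top at z = 83 mm
- row_line (a point): first scribed line: thin dark line across the top of each side lip at case x = -24 mm (a second is at +24). Point midway between its halves, 88 mm up. The lid's grip: a flat black ribbed strip, 34 (x) by 70 mm, centred 28 mm behind the lid's front edge. The panel is bowed: its top lies anywhere from 79 to 88 mm up. It gives 1 mm per 16 N. 11 to 14 N down drags it; over 18 N in all cracks it
- free_well (a point): centre of the floor of the free well of the first row (case x = -48, y = -32 mm), 5 mm above the bench; the well is 36 mm wide and 22 mm deep in black foam, whose top is 27 mm above the bench; axes as the case's
- new_bottle_mid (a point): the small amber bottle that stands on the bench: 33 mm wide, 68 mm high, 75 g; body up to 53 mm, then a shoulder and a black cap, 20 mm wide, from 53 mm to 68 mm. This point lies on its axis, 34 mm above its underside; z is its axis, up
- row_bottle: a like amber bottle that already stands in the first row of the case (case y = +32 mm); origin at the centre of its underside; leave it
- white_bottle: white bottle with a blue cap on the bench, 41 mm wide, 80 mm high; origin at the centre of its underside; leave it
Not all that is in view belongs to the job. Leave any yellow look-alike of the part that bears new_bottle_mid alone.

How it is judged:
By the outcome, as a careful person would: the job done as asked, in the order asked, and still so for the second after the job is handed in, with the robot touching nothing.
It also fails if it takes over 61 s, if anything falls off the work surface, if the arm or the gripper's body presses on something with over 40 N, if the wrist force passes 120 N, or if a joint passes its speed limit or range.

## Working session

There is one attempt and no reset: what is moved stays moved. The work goes in short steps, Python scripts to look and compute and a tool call to move; the robot and the scene stay as the last step left them, time stands still between calls to the robot, and variables do not carry over. Pictures are saved under pics/ and viewed, about 8 in all and at most 12, crops included, and the job is handed in when it is done.

Besides the shell and the picture viewer there is one more tool, called after "Call:" by a JSON object that holds its "op" and its "data", one argument or row to a line. apply_moves: Moves the arm, as the interface text tells. Its arguments: {"type":"object","properties":{"plan":{"type":"array","items":{"type":"array","items":{"type":"number"}}},"squeeze":{"type":"number"}},"required":["plan"]}

```bash
mkdir -p pics; ls
python3 - <<'E'
from cell import robot,cams
import cv2
print(robot.observe())
for n in("scene","top"):
    cv2.imwrite(f"pics/{n}0.png",cams.read_camera(n)); c=cams.calibration(n); print(n,c)
E
```

```text
pics
{'time': 0.0, 'qpos': array([ 1.00601234e+00,  3.42695012e-01,  1.52503640e+00, -3.89814782e-05,
        1.27539192e+00, -1.45967797e-01]), 'qvel': array([-0.00058625, -0.00018729, -0.00053035,  0.00087904, -0.00010884,
        0.00014844]), 'joint_efforts': array([-1.08337135e-03, -4.31255758e+01, -2.44209892e+01,  7.15199788e-02,
        5.63196768e-02, -1.09551365e-04]), 'tool_pos': array([0.2132652 , 0.47929481, 0.23705257]), 'tool_rot': array([-1.57231615e+00,  1.85757893e-04, -4.18804953e-01]), 'contact_force': array([ 0.22780933,  0.32024345, -0.13313972]), 'torque': array([-0.04105816,  0.00788705, -0.06682021]), 'opening': 0.09160609620957388}
scene {'fx': 621.3486945336899, 'fy': 621.3486945336899, 'cx': 318.04153678861616, 'cy': 232.65373290667145, 'extrinsics': array([[ 0.5935969 , -0.80455395, -0.01832087, -0.28907174],
       [ 0.32457762,  0.21851622,  0.92027171, -0.2361094 ],
       [-0.73640484, -0.55221698,  0.39085076, -0.89066386],
       [ 0.        ,  0.        ,  0.        ,  1.        ]])}
top {'fx': 503.3011195150807, 'fy': 503.3011195150807, 'cx': 315.9627961796225, 'cy': 237.48381952016248, 'extrinsics': array([[-0.0202019 , -0.99969688,  0.01407247, -0.00551009],
       [ 0.99476266, -0.01868764,  0.10048893, -0.45386316],
       [-0.10019549,  0.01602884,  0.99483865, -1.03316753],
       [ 0.        ,  0.        ,  0.        ,  1.        ]])}
```

View pics/scene0.png

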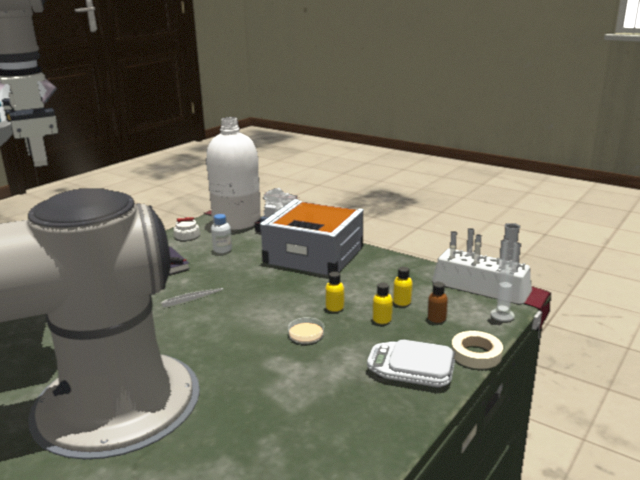

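View pics/top0.png

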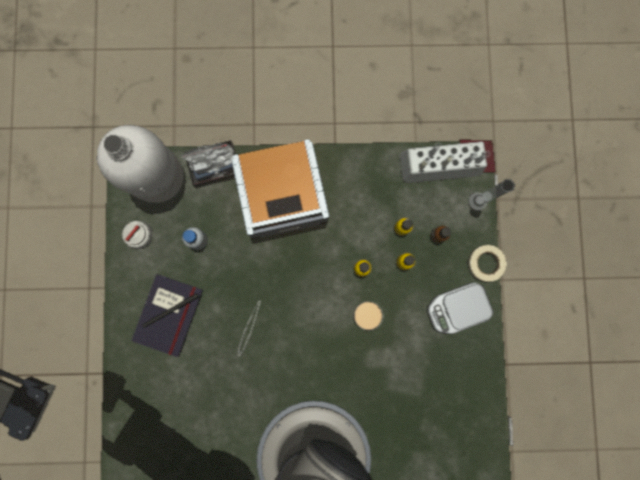

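The scene picture shows the case at (313,237), its grip strip on the near side. The top picture shows it at (280,187), with the strip at (284,206). Bottle candidates in the top picture are three yellow ones at (404,227), (406,262) and (363,268), and one amber-brown one at (440,234), which is (438,303) in the scene picture. The amber-brown one fits. I'll enlarge to confirm and measure.

```bash
cat > h.py <<'E'
import numpy as np, cv2
from cell import robot,cams
def ray(n,u,v):
    c=cams.calibration(n);E=c["extrinsics"];R=E[:3,:3]
    d=R.T@np.array([(u-c["cx"])/c["fx"],-(v-c["cy"])/c["fy"],-1.]);return -R.T@E[:3,3],d
def onz(n,u,v,z):
    o,d=ray(n,u,v);return o+d*(z-o[2])/d[2]
def proj(n,p):
    c=cams.calibration(n);E=c["extrinsics"];q=E[:3,:3]@np.array(p)+E[:3,3]
    return c["fx"]*q[0]/-q[2]+c["cx"],c["fy"]*-q[1]/-q[2]+c["cy"]
def two(uv1,uv2):
    o1,d1=ray("scene",*uv1);o2,d2=ray("top",*uv2)
    s=np.linalg.lstsq(np.c_[d1,-d2],o2-o1,rcond=None)[0];a=o1+s[0]*d1;b=o2+s[1]*d2
    return (a+b)/2,np.linalg.norm(a-b)
E
python3 - <<'E'
from h import *
t=cv2.imread("pics/top0.png");s=cv2.imread("pics/scene0.png")
R=lambda i,f:cv2.resize(i,None,fx=f,fy=f,interpolation=cv2.INTER_CUBIC)
a=R(t[130:250,220:340],5)                     #600x600
b=R(t[214:254,420:460],5);c=R(s[270:335,418:458],5)[:,:]
o=np.zeros((600,800,3),np.uint8);o[:,:600]=a;o[:200,600:800]=b;o[200:525,600:800]=c
cv2.imwrite("pics/crop1.png",o)
hs=cv2.cvtColor(t,cv2.COLOR_BGR2HSV)
w=cv2.inRange(hs,(0,0,150),(180,70,255))[130:250,220:340]
cs=max(cv2.findContours(w,0,1)[0],key=cv2.contourArea)+[220,130]
r=cv2.minAreaRect(cs);bx=cv2.boxPoints(r);print("rect",r)
P=[onz("top",u,v,.088) for u,v in bx]
for u,p in zip(bx,P):print(u,p.round(4))
print("ctr",np.mean(P,0).round(4),[np.linalg.norm(P[i]-P[i-1]).round(4) for i in range(4)])
E
```

```text
rect ((276.2294921875, 186.7370147705078), (80.92828369140625, 89.51573944091797), 77.3004150390625)
[223.67097 157.10233] [0.6117 0.1676 0.088 ]
[310.9968  137.42325] [ 0.6492 -0.0074  0.088 ]
[328.78802 216.3717 ] [ 0.4886 -0.0395  0.088 ]
[241.46219 236.05078] [0.4527 0.133  0.088 ]
ctr [0.5506 0.0634 0.088 ] [np.float64(0.1628), np.float64(0.179), np.float64(0.1638), np.float64(0.1762)]
```

View pics/crop1.png

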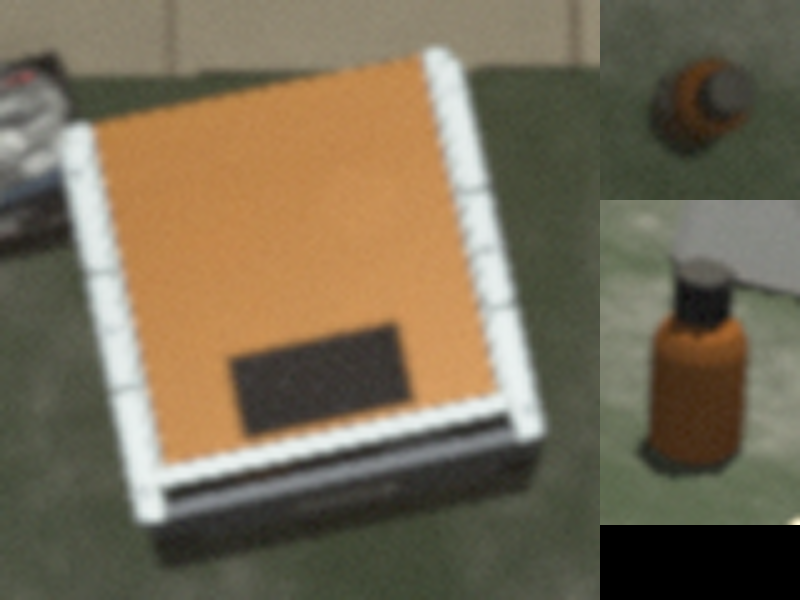

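```bash
cat > case.py <<'E'
from h import *
from scipy.signal import find_peaks
def measure(img):
    g=cv2.GaussianBlur(img,(0,0),.6);hs=cv2.cvtColor(img,cv2.COLOR_BGR2HSV)
    w=cv2.inRange(hs,(0,0,140),(180,80,255))
    L=[];Rr=[]
    for v in range(165,230):
        x=np.where(w[v,225:345])[0]+225
        if len(x):L.append((x[0]-.5,v))
    for v in range(148,212):
        x=np.where(w[v,225:345])[0]+225
        if len(x):Rr.append((x[-1]+.5,v))
    out=[]
    for pts in(L,Rr):
        P=np.array([onz("top",u,v,.088)[:2] for u,v in pts])
        for _ in range(3):
            vx,vy,x0,y0=cv2.fitLine(P.astype(np.float32),cv2.DIST_HUBER,0,.001,.001).ravel()
            e=abs((P[:,0]-x0)*vy-(P[:,1]-y0)*vx);P=P[e<max(.002,2*np.median(e))]
        if vx<0:vx,vy=-vx,-vy
        out.append((np.array([x0,y0]),np.array([vx,vy])))
    yaw=[np.arctan2(o[1][1],o[1][0]) for o in out];a=np.mean(yaw)
    ex=np.array([np.cos(a),np.sin(a)]);ey=np.array([-ex[1],ex[0]])
    yl,yr=out[0][0]@ey,out[1][0]@ey
    print("yaws deg",np.degrees(yaw).round(2),"width",round(yl-yr,4))
    ym=(yl+yr)/2
    res=[]
    for off in((yl-.0055),(yr+.0055)):
        s=np.arange(.44,.68,.0005)
        uv=np.array([proj("top",[*(ex*t+ey*off),.088]) for t in s],np.float32)
        pr=cv2.remap(cv2.cvtColor(g,cv2.COLOR_BGR2GRAY),uv[:,:1],uv[:,1:],cv2.INTER_CUBIC).ravel().astype(float)
        k,_=find_peaks(-pr,prominence=8)
        e=np.where(pr>140)[0]
        print("lip extent",s[e[0]].round(4),s[e[-1]].round(4),"dips",[(round(s[i],4),int(pr[i])) for i in k if e[0]<i<e[-1]])
    return a,ex,ey,ym,g
def profile(g,ex,ey,y,z,s):
    uv=np.array([proj("top",[*(ex*t+ey*y),z]) for t in s],np.float32)
    return cv2.remap(cv2.cvtColor(g,cv2.COLOR_BGR2GRAY),uv[:,:1],uv[:,1:],cv2.INTER_CUBIC).ravel()
E
python3 - <<'E'
from case import *
a,ex,ey,ym,g=measure(cv2.imread("pics/top0.png"))
print(np.degrees(a),ym)
s=np.arange(.455,.53,.0015)
for dy in(-.055,.0,.055):print(dy,list(zip((s*1000).round(1),profile(g,ex,ey,ym+dy,.083,s))))
print("bottle",two((438.8,284.4),(445.8,232.0)),onz("top",445.8,232,.068))
E
```

```text
yaws deg [11.33 11.45] width 0.1653
lip extent 0.4705 0.6335 dips [(np.float64(0.483), 217), (np.float64(0.5245), 201), (np.float64(0.5485), 211), (np.float64(0.5725), 198), (np.float64(0.614), 203)]
lip extent 0.471 0.635 dips [(np.float64(0.482), 216), (np.float64(0.525), 204), (np.float64(0.5485), 207), (np.float64(0.573), 198), (np.float64(0.6155), 220)]
11.38832 -0.052670095
-0.055 [(np.float64(455.0), np.uint8(43)), (np.float64(456.5), np.uint8(41)), (np.float64(458.0), np.uint8(41)), (np.float64(459.5), np.uint8(43)), (np.float64(461.0), np.uint8(46)), (np.float64(462.5), np.uint8(47)), (np.float64(464.0), np.uint8(48)), (np.float64(465.5), np.uint8(48)), (np.float64(467.0), np.uint8(50)), (np.float64(468.5), np.uint8(55)), (np.float64(470.0), np.uint8(72)), (np.float64(471.5), np.uint8(96)), (np.float64(473.0), np.uint8(117)), (np.float64(474.5), np.uint8(123)), (np.float64(476.0), np.uint8(114)), (np.float64(477.5), np.uint8(89)), (np.float64(479.0), np.uint8(67)), (np.float64(480.5), np.uint8(61)), (np.float64(482.0), np.uint8(85)), (np.float64(483.5), np.uint8(134)), (np.f
[... 4170 characters left out ...]
float64(507.5), np.uint8(153)), (np.float64(509.0), np.uint8(153)), (np.float64(510.5), np.uint8(153)), (np.float64(512.0), np.uint8(152)), (np.float64(513.5), np.uint8(152)), (np.float64(515.0), np.uint8(153)), (np.float64(516.5), np.uint8(153)), (np.float64(518.0), np.uint8(153)), (np.float64(519.5), np.uint8(152)), (np.float64(521.0), np.uint8(152)), (np.float64(522.5), np.uint8(152)), (np.float64(524.0), np.uint8(150)), (np.float64(525.5), np.uint8(150)), (np.float64(527.0), np.uint8(150)), (np.float64(528.5), np.uint8(151)), (np.float64(530.0), np.uint8(151))]
bottle (array([ 0.45582702, -0.27676928,  0.06655941]), np.float64(0.0012490767629913268)) [ 0.45532542 -0.27582075  0.068     ]
```

```bash
cat >> h.py <<'E'
from scipy.spatial.transform import Rotation as Ro
def shift(x,y,z,yaw):
    o=robot.observe();R=Ro.from_euler("xyz",o["tool_rot"]);T=Ro.from_euler("xyz",[-np.pi/2,0,np.radians(yaw)])
    print("t",round(o["time"],2),"pos",o["tool_pos"].round(4),"yaw",np.degrees(o["tool_rot"]).round(2))
    print("shift mm",(R.inv().apply(np.array([x,y,z])-o["tool_pos"])*1000).round(1),"turn",np.degrees((R.inv()*T).as_rotvec()).round(2))
E
python3 - <<'E'
from h import *
shift(.5113,.0492,.125,11.4)
for n,u,v,z in[("cyl base",478,204,0),("cyl top",508,186,.16),("y1",404,224,.068),("y2",406,259,.068),("y3",362,268,.068)]:print(n,onz("top",u,v,z).round(3))
E
```

```text
t 0.1 pos [0.2133 0.4793 0.2371] yaw [-9.008e+01  1.000e-02 -2.400e+01]
shift mm [ 447.2  112.4 -271.6] turn [  0.07 -35.4   -0.04]
cyl base [ 0.522 -0.368  0.   ]
cyl top [ 0.529 -0.37   0.16 ]
y1 [ 0.473 -0.192  0.068]
y2 [ 0.402 -0.193  0.068]
y3 [ 0.386 -0.104  0.068]
```

Call:
{"op": "apply_moves", "data": {
  "plan": [
    [0.05,0.01,-0.03,0,-7,0,1],
    [0.1,0.022,-0.061,0,-14,0,1],
    [0.15,0.035,-0.091,0,-21,0,1],
    [0.2,0.05,-0.121,0,-28,0,1],
    [0.25,0.06,-0.152,0,-35.4,0,1]
  ],
  "squeeze": 20
}}

```text
time: 0.72
tool_pos: [0.3806, 0.2374, 0.177]
tool_rot: [-1.571, 0.001, 0.203]
contact_force: [0.1, 1.2, 0.0]
opening: 0.0461
```

```bash
python3 -c "
from h import *
shift(.5113,.0492,.115,11.4)"
```

```text
t 0.72 pos [0.3806 0.2374 0.177 ] yaw [-9.000e+01  4.000e-02  1.165e+01]
shift mm [  90.    62.  -210.7] turn [ 0.    0.25 -0.04]
```

Call:
{"op": "apply_moves", "data": {
  "plan": [
    [0.022,0.01,-0.052,0,0,0,1],
    [0.044,0.025,-0.105,0,0,0,1],
    [0.067,0.042,-0.158,0,0,0,1],
    [0.09,0.062,-0.211,0,0,0,1],
    [0.09,0.062,-0.211,0,0,0,1]
  ]
}}

```text
time: 1.35
tool_pos: [0.5109, 0.0469, 0.1138]
tool_rot: [-1.571, 0.002, 0.194]
contact_force: [-0.3, 0.8, -0.2]
opening: 0.001
```

Run:
```python
from h import *
shift(.5113,.0492,.102,11.4);print(robot.observe()["contact_force"].round(2))
cv2.imwrite("pics/s1.png",cv2.resize(cams.read_camera("scene")[150:330,210:450],None,fx=3.3,fy=3.3,interpolation=cv2.INTER_CUBIC))
```

```text
t 1.35 pos [0.5109 0.0469 0.1138] yaw [-89.99   0.13  11.13]
shift mm [ 0.8 11.8  2.2] turn [-0.01 -0.27 -0.13]
[-0.34  0.77 -0.2 ]
```

View pics/s1.png

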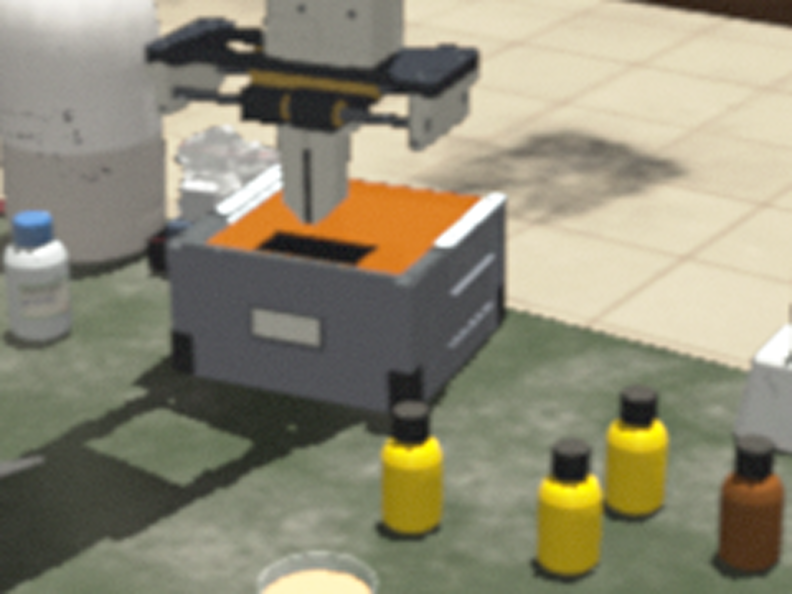

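Closed fingers hang above the strip (crop 320,248), and nothing is nearby. Descending.

Call:
{"op": "apply_moves", "data": {
  "plan": [
    [0.001,0.004,0.002,0,0,0,1],
    [0.001,0.008,0.002,0,0,0,1],
    [0.001,0.011,0.002,0,0,0,1],
    [0.001,0.0125,0.002,0,0,0,1],
    [0.001,0.0125,0.002,0,0,0,1]
  ]
}}

```text
time: 2.02
tool_pos: [0.5105, 0.0525, 0.1032]
tool_rot: [-1.571, -0.0, 0.199]
contact_force: [0.4, -0.0, -0.5]
opening: 0.0007
```

Call:
{"op": "apply_moves", "data": {
  "plan": [
    [0,0.0003,0,0,0,0,1],
    [0,0.0006,0,0,0,0,1],
    [0,0.0008,0,0,0,0,1],
    [0,0.001,0,0,0,0,1],
    [0,0.001,0,0,0,0,1]
  ]
}}

```text
time: 2.65
tool_pos: [0.5106, 0.0522, 0.1022]
tool_rot: [-1.571, -0.0, 0.199]
contact_force: [0.1, 0.5, -0.5]
opening: 0.0006
```

Call:
{"op": "apply_moves", "data": {
  "plan": [
    [0,0.0007,0,0,0,0,1],
    [0,0.0014,0,0,0,0,1],
    [0,0.0018,0,0,0,0,1],
    [0,0.002,0,0,0,0,1],
    [0,0.002,0,0,0,0,1]
  ]
}}

```text
time: 3.28
tool_pos: [0.5106, 0.0523, 0.1002]
tool_rot: [-1.571, -0.0, 0.199]
contact_force: [-0.5, 0.6, 0.0]
opening: 0.0005
```

Call:
{"op": "apply_moves", "data": {
  "plan": [
    [0,0.0002,0,0,0,0,1],
    [0,0.0004,0,0,0,0,1],
    [0,0.0006,0,0,0,0,1],
    [0,0.0008,0,0,0,0,1],
    [0,0.0008,0,0,0,0,1]
  ]
}}

```text
time: 3.9
tool_pos: [0.5106, 0.0523, 0.0994]
tool_rot: [-1.571, -0.0, 0.199]
contact_force: [0.3, -0.3, -0.8]
opening: 0.0003
```

Tip at about 0.0884. From here I go one step per call and check the force each time.

Call:
{"op": "apply_moves", "data": {
  "plan": [
    [0,0.0002,0,0,0,0,1],
    [0,0.0004,0,0,0,0,1],
    [0,0.0006,0,0,0,0,1],
    [0,0.0008,0,0,0,0,1],
    [0,0.0008,0,0,0,0,1]
  ]
}}

```text
time: 4.53
tool_pos: [0.5106, 0.0522, 0.0986]
tool_rot: [-1.571, -0.0, 0.199]
contact_force: [0.6, -0.2, -0.1]
opening: 0.001
```

Call:
{"op": "apply_moves", "data": {
  "plan": [
    [0,0.0002,0,0,0,0,1],
    [0,0.0004,0,0,0,0,1],
    [0,0.0006,0,0,0,0,1],
    [0,0.0008,0,0,0,0,1],
    [0,0.0008,0,0,0,0,1]
  ]
}}

```text
time: 5.15
tool_pos: [0.5106, 0.0523, 0.0978]
tool_rot: [-1.571, -0.0, 0.199]
contact_force: [-0.8, -0.1, -0.2]
opening: 0.0005
```

Call:
{"op": "apply_moves", "data": {
  "plan": [
    [0,0.0002,0,0,0,0,1],
    [0,0.0004,0,0,0,0,1],
    [0,0.0006,0,0,0,0,1],
    [0,0.0008,0,0,0,0,1],
    [0,0.0008,0,0,0,0,1]
  ]
}}

```text
time: 5.78
tool_pos: [0.5106, 0.0523, 0.097]
tool_rot: [-1.571, -0.0, 0.199]
contact_force: [-0.2, -0.8, 0.1]
opening: 0.0004
```

Call:
{"op": "apply_moves", "data": {
  "plan": [
    [0,0.0002,0,0,0,0,1],
    [0,0.0004,0,0,0,0,1],
    [0,0.0006,0,0,0,0,1],
    [0,0.0008,0,0,0,0,1],
    [0,0.0008,0,0,0,0,1]
  ]
}}

```text
time: 6.4
tool_pos: [0.5106, 0.0523, 0.0962]
tool_rot: [-1.571, -0.0, 0.199]
contact_force: [0.4, -0.4, -0.1]
opening: 0.0007
```

Call:
{"op": "apply_moves", "data": {
  "plan": [
    [0,0.0002,0,0,0,0,1],
    [0,0.0004,0,0,0,0,1],
    [0,0.0006,0,0,0,0,1],
    [0,0.0008,0,0,0,0,1],
    [0,0.0008,0,0,0,0,1]
  ]
}}

```text
time: 7.02
tool_pos: [0.5106, 0.0522, 0.0954]
tool_rot: [-1.571, -0.0, 0.199]
contact_force: [0.4, -1.0, -0.1]
opening: 0.0002
```

Call:
{"op": "apply_moves", "data": {
  "plan": [
    [0,0.0002,0,0,0,0,1],
    [0,0.0004,0,0,0,0,1],
    [0,0.0006,0,0,0,0,1],
    [0,0.0008,0,0,0,0,1],
    [0,0.0008,0,0,0,0,1]
  ]
}}

```text
time: 7.65
tool_pos: [0.5106, 0.0523, 0.0946]
tool_rot: [-1.571, -0.0, 0.199]
contact_force: [-0.7, -0.5, -0.0]
opening: 0.0005
```

Call:
{"op": "apply_moves", "data": {
  "plan": [
    [0,0.0002,0,0,0,0,1],
    [0,0.0004,0,0,0,0,1],
    [0,0.0006,0,0,0,0,1],
    [0,0.0008,0,0,0,0,1],
    [0,0.0008,0,0,0,0,1]
  ]
}}

```text
time: 8.28
tool_pos: [0.5106, 0.0522, 0.0938]
tool_rot: [-1.571, -0.0, 0.199]
contact_force: [-0.5, 0.2, 0.6]
opening: 0.0006
```

Call:
{"op": "apply_moves", "data": {
  "plan": [
    [0,0.0002,0,0,0,0,1],
    [0,0.0004,0,0,0,0,1],
    [0,0.0006,0,0,0,0,1],
    [0,0.0008,0,0,0,0,1],
    [0,0.0008,0,0,0,0,1]
  ]
}}

```text
time: 8.9
tool_pos: [0.5106, 0.0523, 0.0931]
tool_rot: [-1.571, -0.0, 0.199]
contact_force: [-0.9, 0.1, 0.9]
opening: 0.0004
```

Call:
{"op": "apply_moves", "data": {
  "plan": [
    [0,0.0002,0,0,0,0,1],
    [0,0.0003,0,0,0,0,1],
    [0,0.0005,0,0,0,0,1],
    [0,0.0006,0,0,0,0,1],
    [0,0.0006,0,0,0,0,1]
  ]
}}

```text
time: 9.52
tool_pos: [0.5107, 0.0522, 0.0928]
tool_rot: [-1.571, -0.0, 0.199]
contact_force: [-1.5, 0.5, 6.1]
opening: 0.0006
```

Call:
{"op": "apply_moves", "data": {
  "plan": [
    [0,0.0002,0,0,0,0,1],
    [0,0.0004,0,0,0,0,1],
    [0,0.0006,0,0,0,0,1],
    [0,0.0007,0,0,0,0,1],
    [0,0.0007,0,0,0,0,1]
  ]
}}

```text
time: 10.15
tool_pos: [0.5107, 0.0523, 0.0925]
tool_rot: [-1.571, -0.001, 0.199]
contact_force: [-2.8, 0.7, 10.4]
opening: 0.0001
```

Run:
```python
from h import *
o=robot.observe();print(o["tool_pos"],o["contact_force"]);cams.read_camera("top");o=robot.observe();print(o["tool_pos"],o["contact_force"])
```

```text
[0.51066426 0.0522544  0.09245799] [-2.76193985  0.68613782 10.38038039]
[0.5106765  0.05225784 0.09246724] [-2.86947587  0.08798594  9.27598262]
```

Call:
{"op": "apply_moves", "data": {
  "plan": [
    [0,0.0002,0,0,0,0,1],
    [0,0.0003,0,0,0,0,1],
    [0.001,0.0003,0,0,0,0,1],
    [0.002,0.0003,0,0,0,0,1],
    [0.003,0.0003,0,0,0,0,1]
  ]
}}

```text
time: 10.82
tool_pos: [0.5124, 0.0526, 0.0921]
tool_rot: [-1.571, 0.002, 0.199]
contact_force: [-7.3, -1.1, 13.5]
opening: 0.0006
```

```bash
cat > lid.py <<'E'
from case import *
a=np.radians(11.39);ex=np.array([np.cos(a),np.sin(a)]);ey=np.array([-ex[1],ex[0]]);ym=-.0527
def lid(name=None):
    im=cams.read_camera("top");g=cv2.GaussianBlur(im,(0,0),.6);s=np.arange(.478,.545,.0005);r=[]
    for dy in(-.06,-.052,-.044,.044,.052,.06):
        p=profile(g,ex,ey,ym+dy,.083,s).astype(float);i=np.argmax(p>140);r.append(1000*(s[i]-.5487)+72)
    print("lid opening mm",np.round(r,1));o=robot.observe();print(o["tool_pos"].round(4),o["contact_force"].round(1))
    if name:cv2.imwrite(name,im)
E
python3 -c "
from lid import *
lid()"
```

```text
lid opening mm [ 1.3  1.3  1.3  1.3 38.3 38.3]
[0.5125 0.0526 0.0922] [-5.9 -1.5 13.1]
```

Call:
{"op": "apply_moves", "data": {
  "plan": [
    [0.001,-0.0001,0,0,0,0,1],
    [0.002,-0.0001,0,0,0,0,1],
    [0.003,-0.0001,0,0,0,0,1],
    [0.004,-0.0001,0,0,0,0,1],
    [0.005,-0.0001,0,0,0,0,1]
  ]
}}

```text
time: 11.5
tool_pos: [0.5172, 0.0536, 0.0922]
tool_rot: [-1.571, 0.002, 0.199]
contact_force: [-6.6, -1.0, 11.8]
opening: 0.0007
```

Run:
```python
from lid import *
im=cams.read_camera("top");cv2.imwrite("pics/t2.png",cv2.resize(im[130:250,220:340],None,fx=5,fy=5,interpolation=cv2.INTER_CUBIC))
o=robot.observe();print(o["tool_pos"].round(4),o["contact_force"].round(1))
g=cv2.GaussianBlur(im,(0,0),.6);s=np.arange(.468,.51,.0015);print((s*1000).round(1).tolist())
for dy in(-.06,-.05,.05,.06):print(dy,profile(g,ex,ey,ym+dy,.083,s).tolist())
```

```text
[0.5173 0.0536 0.0922] [-7.2 -2.  12.6]
[468.0, 469.5, 471.0, 472.5, 474.0, 475.5, 477.0, 478.5, 480.0, 481.5, 483.0, 484.5, 486.0, 487.5, 489.0, 490.5, 492.0, 493.5, 495.0, 496.5, 498.0, 499.5, 501.0, 502.5, 504.0, 505.5, 507.0, 508.5]
-0.06 [45, 51, 62, 75, 81, 81, 71, 52, 37, 33, 30, 29, 30, 33, 43, 58, 70, 77, 78, 75, 72, 68, 63, 59, 61, 65, 67, 65]
-0.05 [51, 55, 58, 60, 62, 63, 64, 65, 65, 66, 68, 70, 72, 76, 77, 77, 77, 74, 73, 73, 73, 80, 91, 99, 105, 108, 110, 111]
0.05 [103, 101, 99, 96, 95, 98, 105, 112, 116, 118, 119, 120, 120, 120, 118, 114, 110, 108, 107, 106, 106, 106, 107, 107, 107, 104, 95, 78]
0.06 [102, 103, 102, 102, 102, 101, 100, 102, 106, 112, 117, 119, 120, 120, 120, 119, 118, 114, 110, 107, 106, 105, 105, 105, 105, 106, 107, 104]
```

View pics/t2.png

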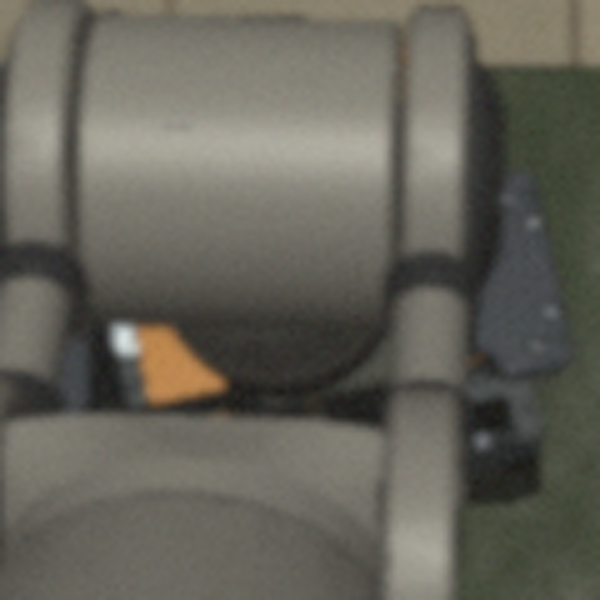

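The arm hides most of the top view. In the visible part the gap has widened to about 490 along the axis, so the lid follows the tool at about 12 N. I'll continue.

Call:
{"op": "apply_moves", "data": {
  "plan": [
    [0.0015,0,0,0,0,0,1],
    [0.0035,0,0,0,0,0,1],
    [0.0055,0,0,0,0,0,1],
    [0.0075,0,0,0,0,0,1],
    [0.0095,0,0,0,0,0,1]
  ]
}}

```text
time: 12.18
tool_pos: [0.5265, 0.0555, 0.0922]
tool_rot: [-1.571, 0.002, 0.199]
contact_force: [-7.8, -0.8, 12.5]
opening: 0.0003
```

Call:
{"op": "apply_moves", "data": {
  "plan": [
    [0.002,0,0,0,0,0,1],
    [0.004,0,0,0,0,0,1],
    [0.006,0,0,0,0,0,1],
    [0.008,0,0,0,0,0,1],
    [0.01,0,0,0,0,0,1]
  ]
}}

```text
time: 12.8
tool_pos: [0.5363, 0.0575, 0.0922]
tool_rot: [-1.571, 0.002, 0.199]
contact_force: [-7.7, -1.3, 13.2]
opening: 0.0001
```

Call:
{"op": "apply_moves", "data": {
  "plan": [
    [0.002,-0.0001,0,0,0,0,1],
    [0.004,-0.0001,0,0,0,0,1],
    [0.006,-0.0001,0,0,0,0,1],
    [0.008,-0.0001,0,0,0,0,1],
    [0.01,-0.0001,0,0,0,0,1]
  ]
}}

```text
time: 13.42
tool_pos: [0.5461, 0.0595, 0.0923]
tool_rot: [-1.571, 0.003, 0.199]
contact_force: [-7.7, -1.4, 12.5]
opening: 0.0007
```

Run:
```python
from lid import *
o=robot.observe();print((ex@o["tool_pos"][:2]).round(4),o["tool_pos"].round(4),o["contact_force"].round(1))
im=cams.read_camera("scene");cv2.imwrite("pics/s2.png",cv2.resize(im[190:280,250:380],None,fx=6,fy=6,interpolation=cv2.INTER_CUBIC))
# predicted pixels in crop: front edge at openings 38..48, and first line halves
for op in(38,42,45,48):
    print(op,[tuple(np.round((np.array(proj("scene",[*(ex*(.5487-.072+op/1000)+ey*(ym+y)),.083]))-[250,190])*6).astype(int)) for y in(-.06,.06)])
print("line",[tuple(np.round((np.array(proj("scene",[*(ex*.5247+ey*(ym+y)),.088]))-[250,190])*6).astype(int)) for y in(-.082,-.071,.071,.082)])
```

```text
0.5471 [0.5461 0.0595 0.0923] [-7.7 -1.4 12.5]
38 [(np.int64(496), np.int64(228)), (np.int64(178), np.int64(177))]
42 [(np.int64(501), np.int64(224)), (np.int64(184), np.int64(173))]
45 [(np.int64(504), np.int64(220)), (np.int64(188), np.int64(170))]
48 [(np.int64(508), np.int64(217)), (np.int64(192), np.int64(167))]
line [(np.int64(569), np.int64(213)), (np.int64(538), np.int64(208)), (np.int64(164), np.int64(149)), (np.int64(136), np.int64(145))]
```

View pics/s2.png

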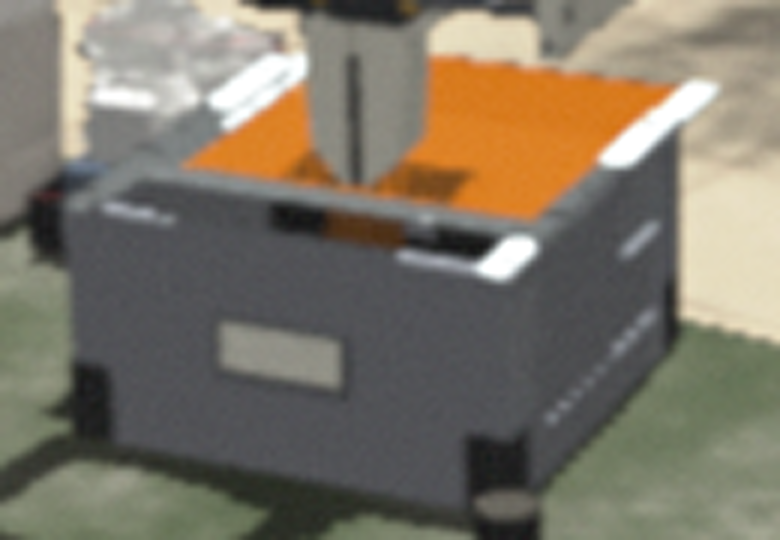

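The scene crop shows the lid drawn back with the gap visible in front, and the row bottle seen in the gap at (365,230). About 6 mm is left.

Call:
{"op": "apply_moves", "data": {
  "plan": [
    [0.0015,0,0,0,0,0,1],
    [0.003,0,0,0,0,0,1],
    [0.0045,0,0,0,0,0,1],
    [0.006,0,0,0,0,0,1],
    [0.006,0,0,0,0,0,1]
  ]
}}

```text
time: 14.1
tool_pos: [0.5521, 0.0607, 0.0923]
tool_rot: [-1.571, 0.002, 0.199]
contact_force: [-6.6, -1.1, 12.5]
opening: 0.0004
```

Call:
{"op": "apply_moves", "data": {
  "plan": [
    [0,-0.001,0,0,0,0,1],
    [0,-0.005,0,0,0,0,1],
    [0,-0.03,0,0,0,0,1],
    [0,-0.06,0,0,0,0,1],
    [-0.03,-0.09,-0.05,0,0,0,0.6]
  ]
}}

```text
time: 14.72
tool_pos: [0.5356, 0.0101, 0.181]
tool_rot: [-1.571, -0.002, 0.204]
contact_force: [0.4, -0.3, 0.0]
opening: 0.0067
```

Run:
```python
from h import *
shift(.4545,-.2755,.16,-45)
```

```text
t 14.72 pos [0.5356 0.0101 0.181 ] yaw [-89.99  -0.11  11.67]
shift mm [-137.3   20.7 -263.3] turn [-0.06 56.67  0.1 ]
```

Call:
{"op": "apply_moves", "data": {
  "plan": [
    [-0.026,0,-0.05,0,10,0,-0.3],
    [-0.052,0,-0.1,0,20,0,-0.3],
    [-0.078,0,-0.15,0,30,0,-0.3],
    [-0.104,0,-0.2,0,40,0,-0.3],
    [-0.13,0.01,-0.25,0,50,0,-0.3]
  ]
}}

```text
time: 15.35
tool_pos: [0.4566, -0.2644, 0.1708]
tool_rot: [-1.57, -0.003, -0.679]
contact_force: [1.0, 0.3, 0.7]
opening: 0.0554
```

Run:
```python
from lid import *
shift(.4555,-.2765,.14,-45)
im=cams.read_camera("top");g=cv2.GaussianBlur(im,(0,0),.6)
cv2.imwrite("pics/t3.png",cv2.resize(im[120:260,220:380],None,fx=5,fy=5,interpolation=cv2.INTER_CUBIC)[:600])
s=np.arange(.468,.56,.002);print((s*1000).round(0).tolist())
for dy in(-.06,-.05,.05,.06):print(dy,profile(g,ex,ey,ym+dy,.083,s).tolist())
measure(im)
```

```text
t 15.35 pos [ 0.4566 -0.2644  0.1708] yaw [-89.98  -0.15 -38.93]
shift mm [  6.6  30.8 -10.1] turn [-0.03  6.07  0.15]
[468.0, 470.0, 472.0, 474.0, 476.0, 478.0, 480.0, 482.0, 484.0, 486.0, 488.0, 490.0, 492.0, 494.0, 496.0, 498.0, 500.0, 502.0, 504.0, 506.0, 508.0, 510.0, 512.0, 514.0, 516.0, 518.0, 520.0, 522.0, 524.0, 526.0, 528.0, 530.0, 532.0, 534.0, 536.0, 538.0, 540.0, 542.0, 544.0, 546.0, 548.0, 550.0, 552.0, 554.0, 556.0, 558.0, 560.0]
-0.06 [50, 68, 102, 125, 116, 85, 58, 46, 44, 46, 45, 46, 46, 47, 47, 46, 46, 45, 46, 46, 44, 41, 36, 34, 36, 37, 36, 41, 75, 141, 201, 226, 217, 190, 169, 162, 161, 161, 161, 159, 158, 158, 158, 158, 157, 156, 156]
-0.05 [51, 72, 103, 125, 115, 85, 58, 50, 51, 52, 57, 56, 53, 50, 48, 45, 45, 47, 48, 47, 46, 42, 38, 36, 36, 35, 34, 44, 80, 145, 204, 228, 219, 190, 168, 162, 160, 159, 158, 159, 158, 158, 158, 158, 156, 155, 156]
0.05 [52, 73, 106, 126, 114, 81, 56, 47, 46, 44, 45, 46, 45, 44, 44, 47, 48, 47, 48, 47, 45, 42, 39, 36, 35, 35, 35, 41, 78, 144, 204, 228, 221, 193, 166, 154, 151, 150, 149, 149, 149, 148, 148, 147, 147, 147, 146]
0.06 [52, 73, 106, 126, 115, 84, 57, 46, 45, 47, 47, 47, 46, 46, 46, 47, 47, 45, 46, 44, 45, 41, 36, 36, 36, 36, 36, 43, 77, 142, 205, 229, 222, 191, 163, 150, 148, 149, 150, 150, 148, 147, 146, 145, 146, 145, 146]
yaws deg [11.2  11.48] width 0.1652
lip extent 0.4705 0.6765 dips [(np.float64(0.483), 216), (np.float64(0.5245), 200), (np.float64(0.5485), 212), (np.float64(0.5725), 197), (np.float64(0.614), 204), (np.float64(0.66), 198)]
lip extent 0.471 0.6775 dips [(np.float64(0.482), 215), (np.float64(0.525), 203), (np.float64(0.5485), 206), (np.float64(0.5725), 198), (np.float64(0.6155), 218), (np.float64(0.656), 194), (np.float64(0.665), 191)]
```

View pics/t3.png

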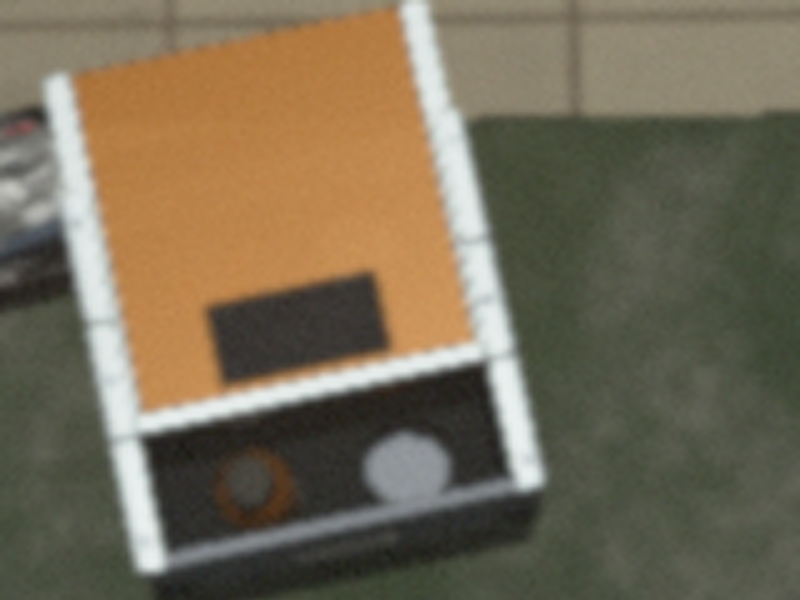

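Lid front edge lies on the first line at both lips (crop 130,435 and 490,355), an opening of about 48.4 mm. The row bottle stands in the left well and the free well's pale floor is at (407,468). Now the amber bottle.

Call:
{"op": "apply_moves", "data": {
  "plan": [
    [0.004,0.006,-0.005,0,3,0,-0.3],
    [0.0066,0.02,-0.01,0,6,0,-0.3],
    [0.0066,0.04,-0.01,0,6,0,-0.3],
    [0.0066,0.055,-0.01,0,6,0,-0.3],
    [0.0066,0.055,-0.01,0,6,0,-0.3]
  ]
}}

```text
time: 16.02
tool_pos: [0.4551, -0.2736, 0.1141]
tool_rot: [-1.571, 0.002, -0.778]
contact_force: [-0.1, 0.3, -0.0]
opening: 0.0596
```

Run:
```python
from h import *
shift(.4555,-.2765,.041,-45)
print(robot.observe()["opening"])
print("well",onz("top",301.3,213.5,.005))
im=cams.read_camera("scene");cv2.imwrite("pics/s3.png",cv2.resize(im[200:350,370:530],None,fx=4,fy=4,interpolation=cv2.INTER_CUBIC))
```

```text
t 16.02 pos [ 0.4551 -0.2736  0.1141] yaw [-90.01   0.14 -44.57]
shift mm [ 2.4 73.1 -1.8] turn [ 0.01  0.43 -0.14]
0.05964303270823
well [0.50772261 0.0157374  0.005     ]
```

View pics/s3.png

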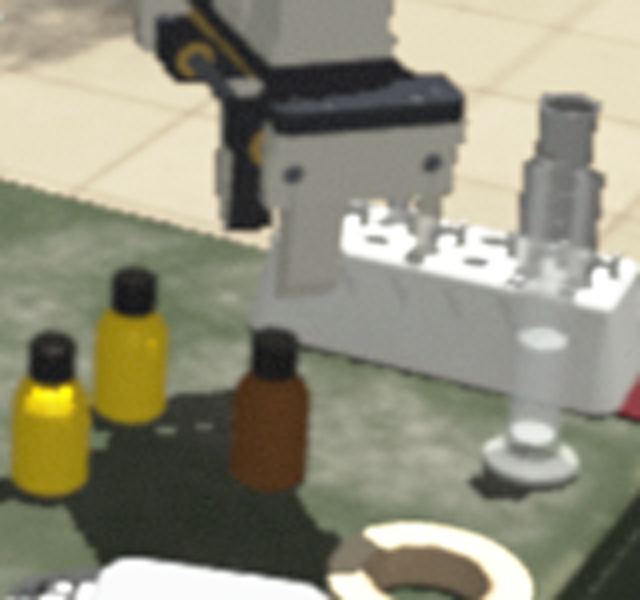

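Run:
```python
from h import *
c=lambda p:((np.array(proj("scene",p))-[370,200])*4).round(0)
o=robot.observe();T=o["tool_pos"];a=o["tool_rot"][2];j=np.array([-np.sin(a),np.cos(a),0])
for d in(-.03,-.0475,.03,.0475):print("finger",d,c(T+j*d-[0,0,.011]))
im=cams.read_camera("scene");b=im.astype(int)
m=((b[...,2]-b[...,0]>25)&(b[...,2]-b[...,1]>15)&(b[...,2]<150)).astype(np.uint8);m[:, :425]=0;m[:,452:]=0;m[:285]=0;m[:325+5]=m[:330]
x,y,w,h=cv2.boundingRect(m);print("body bbox",x,y,w,h)
for v in range(290,324,4):
    q=np.where(m[v])[0];print(v,q.min() if len(q) else None,q.max() if len(q) else None)
for X in[(.4555,-.2765),(.4555,-.2725),(.4595,-.2765)]:print(X,"top",c([*X,.068]),"base",c([*X,0]))
```

```text
finger -0.03 [297. 288.]
finger -0.0475 [312. 308.]
finger 0.03 [249. 226.]
finger 0.0475 [236. 210.]
body bbox 428 294 19 29
290 None None
294 431 443
298 429 446
302 428 446
306 428 446
310 428 446
314 428 445
318 428 445
322 436 439
(0.4555, -0.2765) top [273. 335.] base [264. 475.]
(0.4555, -0.2725) top [264. 333.] base [256. 472.]
(0.4595, -0.2765) top [277. 331.] base [268. 471.]
```

Projections agree: the finger is predicted at (297–312, 288–308), and the cap is predicted at (273,335) against about (274,340) seen. The amber bottle is the one meant. Going down and gripping.

Call:
{"op": "apply_moves", "data": {
  "plan": [
    [0.0024,0.015,-0.0018,0,0,0,-0.3],
    [0.0024,0.035,-0.0018,0,0,0,-0.3],
    [0.0024,0.055,-0.0018,0,0,0,-0.3],
    [0.0024,0.068,-0.0018,0,0,0,-0.3],
    [0.0024,0.073,-0.0018,0,0,0,-0.3]
  ]
}}

```text
time: 16.75
tool_pos: [0.4558, -0.2771, 0.0414]
tool_rot: [-1.571, 0.001, -0.778]
contact_force: [-0.3, 0.0, 0.3]
opening: 0.0595
```

Call:
{"op": "apply_moves", "data": {
  "plan": [
    [0,0,0,0,0,0,0.1],
    [0,0,0,0,0,0,0.3],
    [0,0,0,0,0,0,0.6],
    [0,0,0,0,0,0,0.6],
    [0,0,0,0,0,0,0.6]
  ],
  "squeeze": 12
}}

```text
time: 17.38
tool_pos: [0.4563, -0.2774, 0.0426]
tool_rot: [-1.571, -0.001, -0.778]
contact_force: [0.7, 0.3, 2.9]
opening: 0.0317
```

Call:
{"op": "apply_moves", "data": {
  "plan": [
    [0,-0.005,0,0,0,0,0.6],
    [0,-0.03,0,0,0,0,0.6],
    [0,-0.06,0,0,0,0,0.6],
    [0,-0.09,0,0,0,0,0.6],
    [0,-0.12,0,0,0,0,0.6]
  ]
}}

```text
time: 18.0
tool_pos: [0.4557, -0.277, 0.1631]
tool_rot: [-1.571, 0.001, -0.778]
contact_force: [0.5, -0.9, -0.5]
opening: 0.032
```

Run:
```python
from h import *
o=robot.observe();print(o["opening"],o["contact_force"])
shift(.5076,.0158,.162,11.4)
```

```text
0.03198406411634421 [ 0.48211597 -0.85071184 -0.50087911]
t 18.0 pos [ 0.4557 -0.277   0.1631] yaw [-9.00e+01  4.00e-02 -4.46e+01]
shift mm [-168.6    1.2  245. ] turn [-2.0e-02 -5.6e+01 -4.0e-02]
```

Call:
{"op": "apply_moves", "data": {
  "plan": [
    [-0.03,0,0.043,0,-10,0,0.6],
    [-0.06,0,0.086,0,-20,0,0.6],
    [-0.09,0,0.13,0,-30,0,0.6],
    [-0.12,0,0.174,0,-40,0,0.6],
    [-0.145,0,0.21,0,-49,0,0.6]
  ]
}}

```text
time: 18.62
tool_pos: [0.5, -0.0239, 0.1623]
tool_rot: [-1.571, 0.0, 0.083]
contact_force: [0.5, -0.4, -1.0]
opening: 0.0319
```

Call:
{"op": "apply_moves", "data": {
  "plan": [
    [-0.003,0,0.02,0,-4,0,0.6],
    [-0.003,0,0.035,0,-7,0,0.6],
    [-0.003,0,0.04,0,-7,0,0.6],
    [-0.003,0,0.04,0,-7,0,0.6],
    [-0.003,0,0.04,0,-7,0,0.6]
  ]
}}

```text
time: 19.25
tool_pos: [0.4943, 0.0131, 0.1622]
tool_rot: [-1.571, -0.0, 0.198]
contact_force: [1.0, -0.2, -1.3]
opening: 0.0315
```

Run:
```python
from h import *
shift(.5076,.0158,.125,11.4)
im=cams.read_camera("scene");cv2.imwrite("pics/s4.png",cv2.resize(im[130:280,240:400],None,fx=5,fy=4,interpolation=cv2.INTER_CUBIC) if 0 else cv2.resize(im[130:280,240:400],None,fx=4,fy=4,interpolation=cv2.INTER_CUBIC))
T=robot.observe()["tool_pos"]
for dz in(-.0426,.0104,.0254):print((np.array(proj("scene",T+[0,0,dz]))-[240,130])*4)
```

```text
t 19.25 pos [0.4943 0.0131 0.1622] yaw [-9.001e+01 -1.000e-02  1.132e+01]
shift mm [13.6 37.2  0.1] turn [ 0.01 -0.08  0.01]
[294.96419142 334.44143808]
[292.64529022 231.62618689]
[291.97432142 201.876827  ]
```

View pics/s4.png

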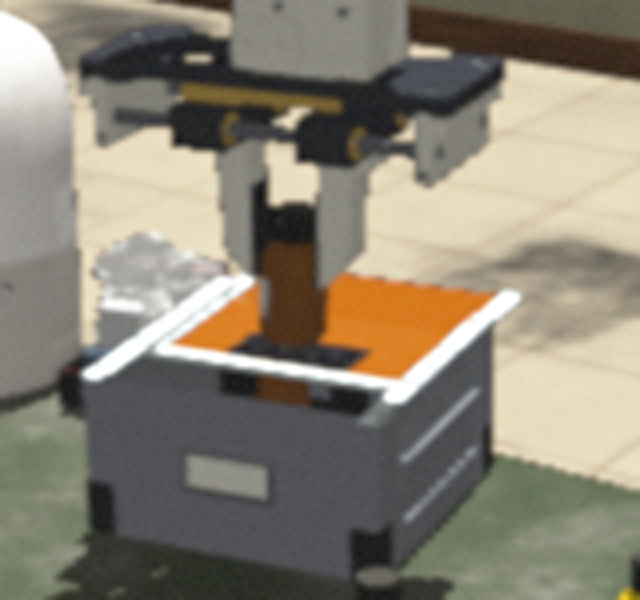

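Bottle held upright in the jaws (crop 295,270), body centre at column 294.5 against 294 predicted for the TCP axis. Moving over the well and down to just above the foam.

Call:
{"op": "apply_moves", "data": {
  "plan": [
    [0.0136,0,0,0,0,0,0.6],
    [0.0136,0.01,0,0,0,0,0.6],
    [0.0136,0.02,0,0,0,0,0.6],
    [0.0136,0.03,0,0,0,0,0.6],
    [0.0136,0.03,0,0,0,0,0.6]
  ]
}}

```text
time: 19.92
tool_pos: [0.5066, 0.0166, 0.131]
tool_rot: [-1.57, 0.002, 0.199]
contact_force: [-0.5, 0.8, -1.0]
opening: 0.0319
```

Run:
```python
from h import *
shift(.5080,.0158,.08,11.4);print(robot.observe()["contact_force"])
b=cams.read_camera("scene").astype(int);T=robot.observe()["tool_pos"]
m=((b[...,2]-b[...,0]>25)&(b[...,2]-b[...,1]>15)&(b[...,2]<150))
for dz in(-.03,-.025,-.02,-.015):
    u,v=proj("scene",T+[0,0,dz]);q=np.where(m[int(round(v)),int(u)-14:int(u)+14])[0]+int(u)-14;print("pred",round(u,1),"row",int(v),"seen",q.min(),q.max(),"mid",(q.min()+q.max())/2)
```

```text
t 19.93 pos [0.5066 0.0166 0.131 ] yaw [-89.95   0.13  11.4 ]
shift mm [ 1.3 51.  -1.1] turn [-0.05 -0.   -0.13]
[-0.45658528  0.77095783 -1.01710662]
pred 316.4 row 219 seen 310 329 mid 319.5
pred 316.4 row 217 seen 311 329 mid 320.0
pred 316.3 row 215 seen 310 323 mid 316.5
pred 316.3 row 212 seen 303 320 mid 311.5
```

Call:
{"op": "apply_moves", "data": {
  "plan": [
    [0.001,0.01,-0.0005,0,0,0,0.6],
    [0.001,0.022,-0.0005,0,0,0,0.6],
    [0.001,0.035,-0.0005,0,0,0,0.6],
    [0.001,0.045,-0.0005,0,0,0,0.6],
    [0.001,0.05,-0.0005,0,0,0,0.6]
  ]
}}

```text
time: 20.6
tool_pos: [0.5082, 0.0162, 0.0813]
tool_rot: [-1.57, 0.001, 0.199]
contact_force: [-0.0, -0.3, -0.5]
opening: 0.0322
```

Run:
```python
from h import *
shift(.5078,.0158,.0476,11.4);print(robot.observe()["contact_force"])
cv2.imwrite("pics/s5.png",cv2.resize(cams.read_camera("scene")[180:290,250:380],None,fx=5,fy=5,interpolation=cv2.INTER_CUBIC))
t=cams.read_camera("top")
cv2.imwrite("pics/t5.png",cv2.resize(t[120:260,220:380],None,fx=5,fy=5,interpolation=cv2.INTER_CUBIC)[:600])
```

```text
t 20.6 pos [0.5082 0.0162 0.0813] yaw [-8.998e+01  6.000e-02  1.141e+01]
shift mm [-0.4 33.7 -0.4] turn [-0.02  0.01 -0.06]
[-0.04685351 -0.27076045 -0.53407698]
```

View pics/s5.png

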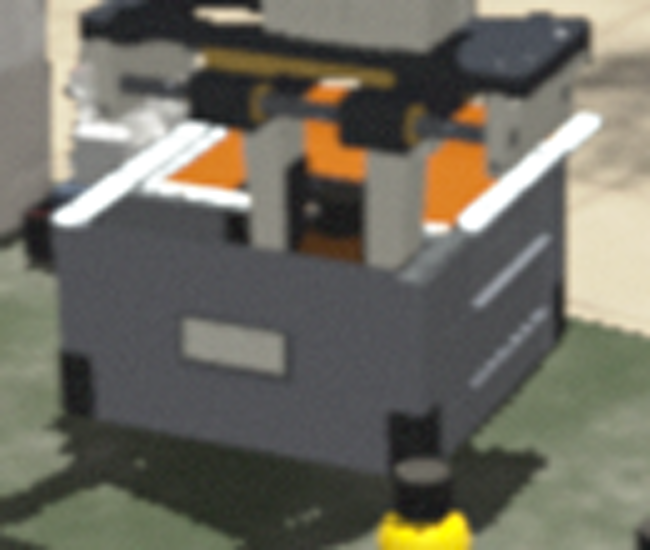

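Fingers and bottle hang inside the opening, clear of the lip and lid. Entering the well slowly.

Call:
{"op": "apply_moves", "data": {
  "plan": [
    [-0.0003,0.004,-0.0003,0,0,0,0.6],
    [-0.0003,0.008,-0.0003,0,0,0,0.6],
    [-0.0003,0.011,-0.0003,0,0,0,0.6],
    [-0.0003,0.013,-0.0003,0,0,0,0.6],
    [-0.0003,0.015,-0.0003,0,0,0,0.6]
  ]
}}

```text
time: 21.32
tool_pos: [0.5083, 0.0159, 0.0671]
tool_rot: [-1.571, -0.0, 0.199]
contact_force: [0.7, -0.2, -1.0]
opening: 0.0318
```

Call:
{"op": "apply_moves", "data": {
  "plan": [
    [0,0.0015,0,0,0,0,0.6],
    [0,0.003,0,0,0,0,0.6],
    [0,0.0045,0,0,0,0,0.6],
    [0,0.006,0,0,0,0,0.6],
    [0,0.007,0,0,0,0,0.6]
  ]
}}

```text
time: 21.95
tool_pos: [0.5083, 0.0159, 0.0601]
tool_rot: [-1.571, -0.0, 0.199]
contact_force: [0.6, 0.2, -0.7]
opening: 0.032
```

Still no contact force with about 9 mm inside the well.

Call:
{"op": "apply_moves", "data": {
  "plan": [
    [0,0.003,0,0,0,0,0.6],
    [0,0.006,0,0,0,0,0.6],
    [0,0.008,0,0,0,0,0.6],
    [0,0.0095,0,0,0,0,0.6],
    [0,0.0105,0,0,0,0,0.6]
  ]
}}

```text
time: 22.58
tool_pos: [0.5083, 0.0158, 0.0496]
tool_rot: [-1.571, -0.0, 0.199]
contact_force: [0.6, -0.3, -1.7]
opening: 0.0318
```

Call:
{"op": "apply_moves", "data": {
  "plan": [
    [0,0.0004,0,0,0,0,0.6],
    [0,0.0008,0,0,0,0,0.6],
    [0,0.0012,0,0,0,0,0.6],
    [0,0.0016,0,0,0,0,0.6],
    [0,0.002,0,0,0,0,0.6]
  ]
}}

```text
time: 23.2
tool_pos: [0.5083, 0.0159, 0.0477]
tool_rot: [-1.571, -0.0, 0.199]
contact_force: [-0.3, 0.1, 1.0]
opening: 0.032
```

Call:
{"op": "apply_moves", "data": {
  "plan": [
    [0,0.0005,0,0,0,0,0.6],
    [0,0.0005,0,0,0,0,0.25],
    [0,0.0005,0,0,0,0,0.19],
    [0,0.0005,0,0,0,0,0.19],
    [0,0.0005,0,0,0,0,0.19]
  ]
}}

```text
time: 23.82
tool_pos: [0.5083, 0.0158, 0.0472]
tool_rot: [-1.571, 0.0, 0.199]
contact_force: [0.5, -1.0, -0.2]
opening: 0.0373
```

Released; retreat straight up.

Call:
{"op": "apply_moves", "data": {
  "plan": [
    [0,-0.004,0,0,0,0,0.19],
    [0,-0.015,0,0,0,0,0.19],
    [0,-0.035,0,0,0,0,0.19],
    [0,-0.06,0,0,0,0,0.19],
    [0,-0.085,0,0,0,0,0.19]
  ]
}}

```text
time: 24.45
tool_pos: [0.5084, 0.0159, 0.1338]
tool_rot: [-1.571, -0.001, 0.199]
contact_force: [-0.8, -0.3, 0.1]
opening: 0.0374
```

Call:
{"op": "apply_moves", "data": {
  "plan": [
    [0,-0.03,0,0,0,0,0.19],
    [0,-0.05,-0.05,0,0,0,0.19],
    [-0.02,-0.05,-0.1,0,0,0,0.19],
    [-0.04,-0.05,-0.15,0,0,0,0.19],
    [-0.06,-0.05,-0.2,0,0,0,0.19]
  ]
}}

```text
time: 25.08
tool_pos: [0.4887, -0.1937, 0.1832]
tool_rot: [-1.572, -0.001, 0.199]
contact_force: [0.1, -0.1, 0.6]
opening: 0.0371
```

Run:
```python
from lid import *
im=cams.read_camera("top");g=cv2.GaussianBlur(im,(0,0),.6);sc=cams.read_camera("scene")
a=cv2.resize(im[120:260,220:340],None,fx=4,fy=4,interpolation=cv2.INTER_CUBIC);b=cv2.resize(sc[180:330,170:450],None,fx=1.14,fy=1.14)
o=np.zeros((560,800,3),np.uint8);o[:,:480]=a;o[:b.shape[0],480:480+b.shape[1]]=b[:,:320];cv2.imwrite("pics/f.png",o)
s=np.arange(.515,.535,.0005)
for dy in(-.06,-.05,.05,.06):
    p=profile(g,ex,ey,ym+dy,.083,s).astype(float);print(dy,"opening",round(1000*(s[np.argmax(p>130)]-.5487)+72,1))
print(robot.observe()["contact_force"].round(1),robot.observe()["time"])
for n,y in(("free",-.032),("row",.032)):print(n,"cap top px in crop",((np.array(proj("top",[*(ex*.5007+ey*(ym+y)),.073]))-[220,120])*4).round(0))
```

```text
-0.06 opening 49.3
-0.05 opening 49.3
0.05 opening 49.3
0.06 opening 49.3
[ 0.8 -0.1 -0.1] 25.175
free cap top px in crop [323. 354.]
row cap top px in crop [198. 381.]
```

View pics/f.png

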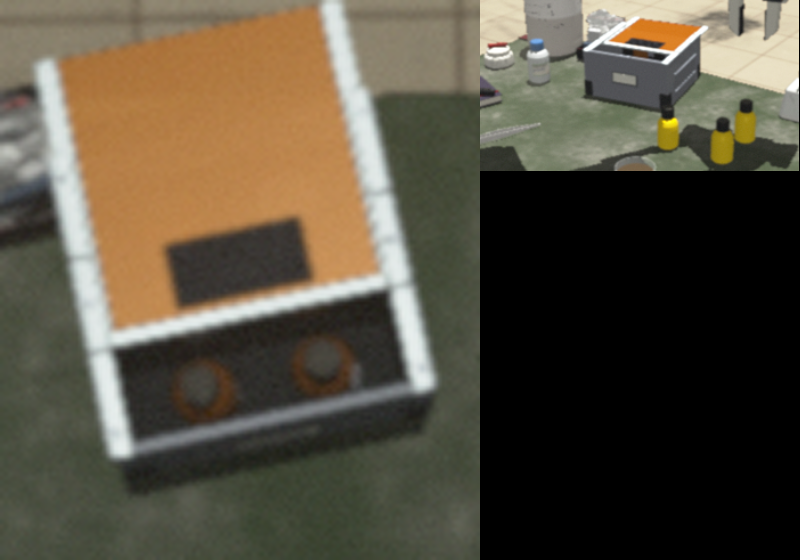

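The last picture shows both amber bottles upright in the first row (caps at (203,385) and (323,360)) and the lid edge on the line. The second row is still covered, and the yellow and white bottles are where they were.

```bash
python3 -c "
from cell import robot
print(robot.hand_in())"
```

```text
the job is handed in; nothing more can be done
None
```

The job is done and handed in at about 25 s of the 61 s allowed. I dragged the lid to the first scribed line by its grip strip, then stood the small amber bottle in the free well and let go.

- **Lid force:** readings taken at the end of each move showed 12–13.5 N down and about 15.4 N in all at most. That is under the 18 N limit, though peaks between readings were not seen.
- **Lid position:** the last measurement put the opening at 48.2–49.3 mm, depending on how the blurred edge is read, against a target of 48 mm. It did not change while the bottle was being placed.
- **Bottle:** it went in without any side force, and the last picture shows it upright beside the row bottle. Its cap is within about 2–3 mm of the predicted place, and the row bottle's cap is off by a similar amount.
- **Rest of the scene:** the second row is still covered, and the yellow and white bottles look untouched. The gripper was clear of everything at hand-in.
- **Failed checks:** two image measurements failed on the way. The lid could not be measured from above during the drag because the arm hid it, and one colour mask of the held bottle was too noisy to use. I relied on the tool's own travel and the scene view instead.

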